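# Let down the spring of a line reel

### The arm

A 6-joint arm with a two-finger parallel gripper is mounted at the origin on the work surface. World frame = base frame: x ahead of the robot, y to its left, z up, the work surface at z = 0. Lengths are in mm, angles in rad, forces in N, time in s.
With the tool pointing down it reaches from about 300 to 1000 mm from the base axis. Payload 5.1 kg.
Tool frame: the origin (TCP) lies on the mounting face of the last link; the fingertips stand 190 mm ahead of it and the grasp point (between the pads) lies 171 mm ahead of it; z points along the fingers, y is the line along which they close (so a half turn about z gives the same grasp; the last joint's range is limited). The gripper opens to 95 mm and grips with 3 to 60 N. Pads are 20 mm wide; open, the fingers measure 119 mm over their backs; the gripper's body (75 mm by 180 mm) begins 59 mm behind the grasp point.
Start: joints at [1.173, 0.124, 1.65, -0, 1.367, -0.083], TCP at [201.278, 618.04, 404.756] pointing down, gripper open.
Joint ranges: [-2.61, 2.61], [-1.02, 2.33], [0.03, 2.71], [-1.35, 4.49], [0.32, 2.68], [-2.91, 2.91]. Speed limits (rad/s): [2.57, 2.57, 3.14, 3.14, 3.14, 3.14].

### API

Orientations are given as [roll, pitch, yaw] about the fixed x, y, z axes, in that order (R = Rz(yaw) Ry(pitch) Rx(roll)).
In Python, from bench import * gives the robot as it stands.
- The arm moves only by the tool arm_command, never from a script. Its argument "series" is a list of rows, each a list of 7 numbers: the shift along the world's x, y, z normalised to -1 to 1, where 1 is 0.1 m, then the turn, a rotation vector about the world's x, y, z normalised to -1 to 1, where 1 is 0.5 rad, then the gripper's target within -1 to 1 (fully open at 1, half-way at 0, shut at -1). A call has 1 to 20 rows; each row shifts and turns the commanded pose from where the row before left it; what a row does not reach is not made up. A row lasts 1/12 s, in which the tool goes at most 41.7 mm and 7.16 degrees, less where a joint would pass 70% of its speed; a pose out of reach is approached as far as the arm can. A call with a number of a shift or a turn outside -1 to 1 is refused whole. A call with a gripper value outside its range is refused whole. The fingers move at their own pace and stop on an object; "squeeze" is the grip in N (left out, the last holds). Time passes only in rows, so rows that do not move let the fingers close. It gives the time, the measured TCP pose, the force, the opening and the grip force at its end, in the units of the state.
- read_state(): the state, without advancing time (a new reading comes with each control period).
- grab_frame(name): name is "scene" or "top" or "wrist"; returns the picture (384x512x3 uint8, red, green, blue); there is no depth.
- camera_params(name): a dict with "fx", "fy", "cx", "cy" (pixels), "rvec" (rotation vector, rad) and "tvec" (3), from world to camera coordinates, as OpenCV has them. Camera axes: x right, y down, z forward; pixel columns grow to the right and rows downward; lengths in mm; the calibration is good to about 2 mm. The wrist camera is an equidistant fisheye: a pixel r from the principal point sees the ray r / f radians off the axis. A picture is of the moment at which its call begins: read the wrist's pose just before it. camera_params takes no time and is no camera call; for the wrist camera it gives the pose at the moment of the call.
- close_job(): hands the job in; it is judged then, once.
The state is a dict: "clock": time; "joint_pos": joint angles; "dq": joint speeds; "joint_torque": joint torques, N m; "position": TCP position; "tool_rot": TCP orientation; "contact_force": force on the tool from outside, world axes, zero at the start; "torque": the same for the moment, N m; "grip_width": opening from 0.0 (shut) to 1.0 (fully open); "grip_force": force on a finger pad.
Only numpy, scipy, OpenCV 4.12 (cv2) and the standard library are available. Lean on these libraries where they do the work, as an engineer would, in place of code of your own. Each camera call takes 0.05 s, during which the arm holds its last target. There are 200 camera calls.

### The job

The spring-return line reel on the bench is still wound up and held on its ratchet; let its spring right down so that the reel is safe to take apart. Push the pawl's thumb lever over to its off side lightly with a fingertip (do not pinch it or force it), wind the crank on a touch until the pawl, which the load holds in the teeth, springs clear, then ease the drum back slowly by the crank handle, never letting it run, until you feel it come to rest on its hidden stop and the handle goes slack in the hand. Do not drive it hard onto the stop, let go of the handle only there, and leave the tackle lying round it alone.

Things in the scene. Friction and masses are not known exactly. Their poses are not given: they have to be found in the camera images.
- reel: Fixed bench reel, galvanized, on a pine board 220 x 170 x 18 mm: two upright side plates (highest point 195 mm), bare drum between, ratchet wheel and pawl at its left (+y) end, spring can and crank at its right (-y) end. Origin under the board's centre; x points away from the robot (yaw up to 0.3 rad), y left along the drum's level axis, which lies 125 mm above the origin.
- drum: Drum, 12-tooth ratchet wheel (84 mm over tips) and shaft, turning with the crank; origin on the axis above the reel's. Winding on carries its top towards the robot (-x); the spring drives its top away (+x), with about 8 N at the handle as found and 4 to 6 N (less or more by 1 N for the crank's weight) where it lands on the stop, 1.1 to 2.6 rad back: it differs and is not seen.
- spring_can: Round can of the clock spring, 88 mm across, 24 mm thick, on the right side plate; origin at its centre on the drum's axis, 64.5 mm right (-y) of the reel's. Inside, unseen, 28 mm from the axis, is the stop for the let-down drum: the spring alone presses the drum on it with about 10 to 17 N; each newton of the hand driving the handle onto the stop adds 2.7 N.
- wheel_centre (a point): Centre of the ratchet wheel: on the drum's axis, 61 mm left (+y) and 125 mm above the reel's origin.
- grip (a point): Mid-length of the crank handle, a wooden grip 25 mm thick, 80 mm long, spinning freely on its pin, parallel to the axis, pointing right. It circles the axis at 75 mm radius, 206 mm right (-y) of wheel_centre. Found on the robot's side or above; comes back over the top, ending at most 40 mm below the axis, far side. Crank arm and nut end 47 mm left of it. Can be held from above all along.
- pawl_lever: Steel thumb lever of the pawl; origin at its hinge line (along y), 42 mm beyond (+x) and 56 mm above the drum's axis. Upright, leaning 0.45 rad to the robot when on (as found), 0.45 rad away when off, a stop at each end; stays where left. Needs 3 to 5 N at the tab; over 25 N bends it. A torsion spring lifts the pawl: under load the pawl bites until the drum is wound on 0.1 to 0.2 rad.
- lever_tip (a point): Centre of the lever's flat upright tab: 28 mm wide along y, 26 mm high, 6 mm thick; 45 mm from the hinge, 84.5 mm left (+y) of the reel's origin. Its x in the reel's frame is 22 mm when on, 62 mm when fully off. The tab's top edge is 13 mm above this point; nothing else there stands higher than 195 mm.
- pawl_tip (a point): Nose of the pawl, a dark steel finger reaching from the lever's pin down towards the robot onto the top of the ratchet wheel: 33 to 35 mm from wheel_centre when in the teeth, about 50 mm when sprung clear.
- spool: Bystander: red-painted wooden spool, 72 mm across, 70 mm tall, standing. Origin under its centre.
- lure_a: Bystander: brass spinner lure, 70 mm long. Origin under its middle.
- lure_b: Bystander: a like lure. Origin under its middle.
- float: Bystander: cork float with green ends and a wooden stem, 100 mm long, lying. Origin under its middle.
- mould: Bystander: galvanized sinker mould, a 100 x 50 x 30 mm block with two wooden handles. Origin under its middle.
- jar: Bystander: glass jar, 60 mm across, 75 mm tall. Origin under its centre.
- screwdriver: Bystander: screwdriver with wooden handle, lying. Origin under its middle.

How it is judged:
By the outcome, as a careful person would: the job done as asked, in the order asked, and still so for the second after the job is handed in, with the robot touching nothing.
It also fails if it takes over 58 s, if anything falls off the work surface, if the arm or the gripper's body presses on something with over 40 N, if the wrist force passes 120 N, or if a joint passes its speed limit or range.

## Working session

There is one attempt and no reset: what is moved stays moved. The work goes in short steps, Python scripts to look and compute and a tool call to move; the robot and the scene stay as the last step left them, time stands still between calls to the robot, and variables do not carry over. Pictures are saved under pics/ and viewed, at most 10 in all, crops included, and the job is handed in when it is done.

Besides the shell and the picture viewer there is one more tool, called after "Call:" in YAML: its name, and indented under it one key for each argument. arm_command: Moves the arm, as the interface text tells. Scaled input: -1 to 1 covers 0.1 m each way for a shift and 0.5 rad each way for a turn. Its arguments: {"type":"object","properties":{"series":{"type":"array"},"squeeze":{"type":"number"}},"required":["series"]}

```bash
mkdir -p pics; ls; cat > h.py <<'E'
from bench import *
import numpy as np, cv2
def cam(n):
    p=camera_params(n); K=np.array([[p['fx'],0,p['cx']],[0,p['fy'],p['cy']],[0,0,1.]])
    R=cv2.Rodrigues(np.array(p['rvec'],float))[0]; t=np.array(p['tvec'],float); return K,R,t
def ray(n,u,v):
    K,R,t=cam(n); d=R.T@np.linalg.inv(K)@np.array([u,v,1.]); return -R.T@t,d/np.linalg.norm(d)
def onz(n,u,v,z):
    c,d=ray(n,u,v); return c+d*(z-c[2])/d[2]
def proj(n,P):
    K,R,t=cam(n); q=K@(R@np.array(P,float)+t); return q[:2]/q[2]
def tri(a,b):
    (c1,d1),(c2,d2)=a,b; A=np.c_[d1,-d2]; s=np.linalg.lstsq(A,c2-c1,rcond=None)[0]
    p,q=c1+s[0]*d1,c2+s[1]*d2; return (p+q)/2,np.linalg.norm(p-q)
def save(n,f):
    im=grab_frame(n)[:,:,::-1]; cv2.imwrite('pics/'+f,im); return im
E
python3 - <<'E'
from h import *
a=save('scene','s0.png');b=save('top','t0.png')
for n,i in(('s',a),('t',b)): cv2.imwrite(f'pics/{n}0b.png',cv2.resize(i,(800,600),interpolation=cv2.INTER_CUBIC))
for n in('scene','top'):
    K,R,t=cam(n);print(n,K[0,0],K[0,2],K[1,2],-R.T@t,R[2])
print(read_state())
E
```

```text
pics
scene 384.9570957983236 254.92874568175594 192.08568540638694 [ 921.0473944  -524.16757252  892.83405487] [-0.37888372  0.52719988 -0.76059675]
top 440.8342080125003 252.05199419855728 190.13196350931054 [ 405.47897157   -3.27423317 1265.16439891] [ 0.13093714 -0.00120814 -0.99138994]
{'clock': 0.1, 'joint_pos': array([ 1.17338024e+00,  1.24426524e-01,  1.65154199e+00, -7.17815469e-06,
        1.36748834e+00, -8.25936801e-02]), 'dq': array([-2.76749356e-03, -2.34182934e-03, -4.00677632e-03,  1.17792676e-04,
       -6.28900420e-05, -1.31151824e-03]), 'joint_torque': array([-1.54662539e-04, -4.18888164e+01, -3.61093962e+01,  7.76513829e-02,
        4.62538947e-02, -5.29325848e-05]), 'position': array([201.20681849, 617.83450641, 403.61559494]), 'tool_rot': array([-3.13973423e+00, -1.46792363e-04,  2.82677157e+00]), 'contact_force': array([ 0.34999446, -0.27723147, -0.1189567 ]), 'torque': array([-0.02259945, -0.02144122,  0.07005978]), 'grip_force': 0.0, 'grip_width': 1.0021250056603328}
```

View pics/s0b.png

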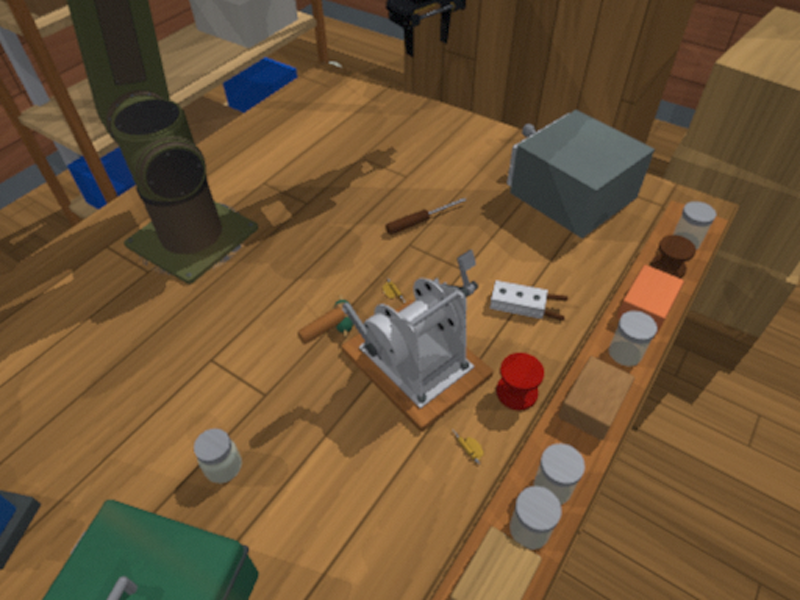

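View pics/t0b.png

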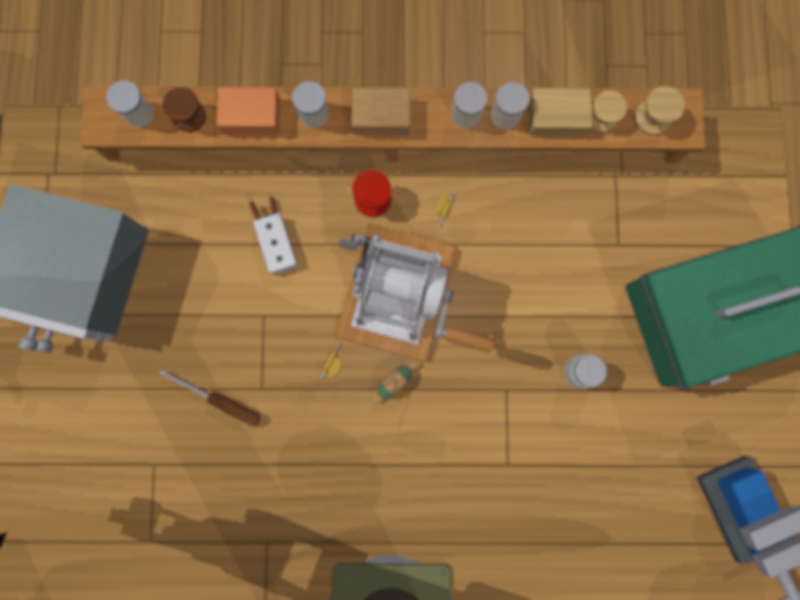

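The scene view shows the reel at about (415,345), its crank handle at (300–350,310–340) and the lever tab at (467,260). In the top view the board corners are near (373,230), (455,242), (428,360) and (338,340), with the handle at (443–492,328–345).

```bash
python3 - <<'E'
import cv2,numpy as np
a=cv2.imread('pics/s0.png')[150:280,180:325];b=cv2.imread('pics/t0.png')[135:265,205:350]
A=[cv2.resize(x,None,fx=4,fy=4,interpolation=cv2.INTER_CUBIC) for x in(a,b)]
cv2.imwrite('pics/z_s.png',A[0]);cv2.imwrite('pics/z_t.png',A[1])
E
```

```text
(no output)
```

View pics/z_s.png

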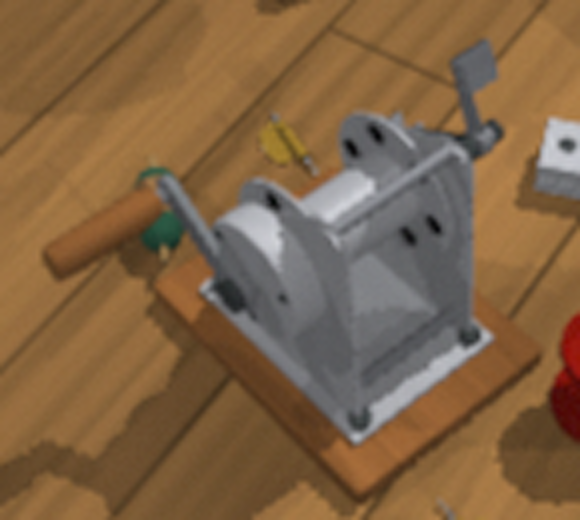

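View pics/z_t.png

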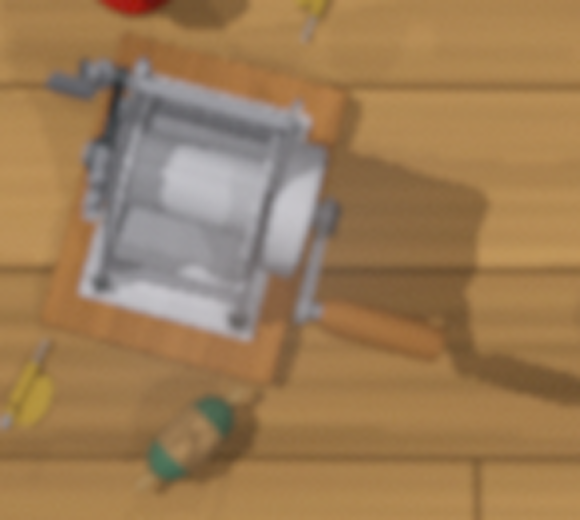

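The zooms show the board corners in the top crop at (125,37), (345,92), (275,383) and (42,320), and the handle centre at about (381,331). In the scene crop the handle centre is at about (108,230) and the tab at (475,67).

```bash
cat >> h.py <<'E'
S=lambda u,v:ray('scene',180+u/4-.375,150+v/4-.375)
T=lambda u,v:ray('top',205+u/4-.375,135+v/4-.375)
E
python3 - <<'E'
from h import *
P=[onz('top',205+u/4-.4,135+v/4-.4,18) for u,v in((125,37),(345,92),(275,383),(42,320))]
P=np.array(P);print(P.round(1));print('sides',[np.linalg.norm(P[i]-P[i-1]).round(1) for i in range(4)])
Ps=[onz('scene',180+u/4-.4,150+v/4-.4,18) for u,v in((540,353),(362,498),(157,285))];print('scene',np.array(Ps).round(1))
for n,f in(('t',P),):
    dx=(P[0]+P[1]-P[2]-P[3]);dy=P[0]+P[3]-P[1]-P[2]
    print('yaw',np.arctan2(dx[1],dx[0]),np.arctan2(-dy[0],dy[1]),'c',P.mean(0))
for s,t in (((108,230),(381,331)),((475,67),(70,82)),((165,200),(322,315)),((60,262),(440,345))):
    print(tri(S(*s),T(*t)))
E
```

```text
[[ 705.1   42.5   18. ]
 [ 665.1 -116.3   18. ]
 [ 456.   -65.2   18. ]
 [ 500.    99.7   18. ]]
sides [np.float64(213.0), np.float64(163.8), np.float64(215.3), np.float64(170.6)]
scene [[ 711.8   37.4   18. ]
 [ 671.4 -121.1   18. ]
 [ 460.9  -61.7   18. ]]
yaw -0.2558023844994284 -0.2539018398255769 c [581.55252135  -9.84411546  18.        ]
(array([ 484.42992388, -123.00338951,  161.19376528]), np.float64(4.660759406192098))
(array([628.08332848,  67.70101455, 221.04932319]), np.float64(0.7852356368273927))
(array([495.99467102, -85.00363967, 158.64857233]), np.float64(8.52456795410021))
(array([ 476.18518004, -159.05045796,  162.58603906]), np.float64(6.189215000101879))
```

```bash
cat >> h.py <<'E'
def W(p,q):
    c,s=np.cos(p[2]),np.sin(p[2]); return np.array([p[0]+c*q[0]-s*q[1],p[1]+s*q[0]+c*q[1],q[2]])
def hand(th,y): return (-75*np.cos(th),y,125+75*np.sin(th))
E
python3 - <<'E'
from h import *
from scipy.optimize import least_squares
pt=lambda u,v:np.array([205+u/4-.4,135+v/4-.4]); ps=lambda u,v:np.array([180+u/4-.4,150+v/4-.4])
L=[('top',pt(125,37),(110,85,18)),('top',pt(345,92),(110,-85,18)),('top',pt(275,383),(-110,-85,18)),('top',pt(42,320),(-110,85,18)),
('scene',ps(540,353),(110,85,18)),('scene',ps(362,498),(110,-85,18)),('scene',ps(157,285),(-110,-85,18)),
('top',pt(70,82),(22,84.5,221.5)),('scene',ps(475,67),(22,84.5,221.5)),
('top',pt(322,315),-105),('top',pt(440,345),-185),('scene',ps(168,200),-105),('scene',ps(57,260),-185)]
def f(p): return np.concatenate([proj(n,W(p,q if isinstance(q,tuple) else hand(p[3],q)))-u for n,u,q in L])
r=least_squares(f,[584,-10,-.25,.5],loss='soft_l1');print(r.x)
print(f(r.x).reshape(-1,2).round(1))
print('grip',W(r.x,hand(r.x[3],-145)))
E
```

```text
[ 5.84622017e+02 -6.84836040e+00 -2.75722271e-01  5.56256742e-01]
[[-0.8 -2.9]
 [ 0.8 -0.7]
 [-2.3  0.1]
 [-1.8 -0.7]
 [ 2.  -1.6]
 [-0.8 -1.5]
 [-0.8 -1.6]
 [-0.2 -0.2]
 [ 0.6 -0.2]
 [ 1.2 -0.9]
 [ 2.6  0.4]
 [-4.4 -0. ]
 [-4.   2. ]]
grip [ 483.85986548 -129.03167943  164.60082417]
```

Call:
arm_command:
  series:
    - [0,0,0.2,0,0,0,-1]
    - [0.1,-0.15,0.16,0,0,-0.09,-1]
    - [0.21,-0.3,0,0,0,-0.17,-1]
    - [0.21,-0.3,0,0,0,-0.17,-1]
    - [0.21,-0.3,0,0,0,-0.17,-1]
    - [0.21,-0.3,0,0,0,-0.17,-1]
    - [0.21,-0.3,0,0,0,-0.17,-1]
    - [0.21,-0.3,0,0,0,-0.17,-1]
    - [0.21,-0.3,0,0,0,-0.17,-1]
    - [0.21,-0.3,0,0,0,-0.17,-1]
    - [0.21,-0.3,0,0,0,-0.17,-1]
    - [0.21,-0.3,0,0,0,-0.17,-1]
    - [0.21,-0.3,0,0,0,-0.17,-1]
    - [0.21,-0.3,0,0,0,-0.17,-1]
    - [0.21,-0.3,0,0,0,-0.17,-1]
    - [0.21,-0.3,0,0,0,-0.17,-1]
    - [0.21,-0.3,0,0,0,-0.17,-1]
    - [0.21,-0.3,0,0,0,-0.17,-1]
    - [0.21,-0.3,0,0,0,-0.17,-1]
    - [0,0,0,0,0,0,-1]
  squeeze: 30

```text
clock: 1.77
position: [570.5, 88.7, 439.9]
tool_rot: [3.141, 0.002, 1.329]
contact_force: [-1.1, -0.1, -0.3]
grip_width: 0.008
grip_force: 0.0
```

Call:
arm_command:
  series:
    - [0.02,-0.05,0,0,0,-0.046,-1]
    - [0,0,-0.12,0,0,0,-1]
    - [0,0,-0.12,0,0,0,-1]
    - [0,0,-0.12,0,0,0,-1]
    - [0,0,0,0,0,0,-1]

```text
clock: 2.18
position: [568.8, 89.0, 400.0]
tool_rot: [-3.135, 0.002, 1.316]
contact_force: [-0.2, 0.2, -0.7]
grip_width: 0.005
grip_force: 0.0
```

```bash
python3 - <<'E'
from h import *
s=read_state();print(s['position'],s['tool_rot'],s['contact_force'])
p=np.array(s['position']);tip=p-[0,0,190]
a=save('scene','s1.png');b=save('wrist','w1.png')
u=proj('scene',tip).round().astype(int);print(u)
c=a[150:280,180:325];c=cv2.resize(c,None,fx=4,fy=4,interpolation=cv2.INTER_CUBIC)
cv2.imwrite('pics/c1.png',np.hstack([c[:,:400],cv2.resize(b,(400,300)).copy()if 0 else cv2.copyMakeBorder(cv2.resize(b,(400,300)),0,220,0,0,cv2.BORDER_CONSTANT)]) if 0 else np.hstack([cv2.resize(c,(400,359)),cv2.copyMakeBorder(cv2.resize(b,(400,300)),0,59,0,0,cv2.BORDER_CONSTANT)]))
E
```

```text
[568.84376683  89.02014348 399.996915  ] [-3.13490101e+00  2.09691606e-03  1.31571316e+00] [-0.16436131  0.17150985 -0.70900404]
[282 155]
```

View pics/c1.png

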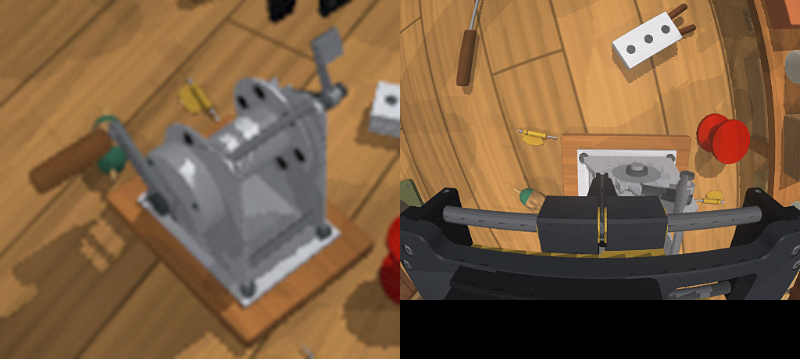

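The scene crop shows the lever tab at (325,45) still on, with two dark prongs just entering at (280,8) and (325,5). I'll check those before pushing.

```bash
python3 - <<'E'
import cv2
a=cv2.imread('pics/s1.png')[40:215,200:380]
cv2.imwrite('pics/c2.png',cv2.resize(a,None,fx=3,fy=3,interpolation=cv2.INTER_CUBIC))
E
```

```text
(no output)
```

View pics/c2.png

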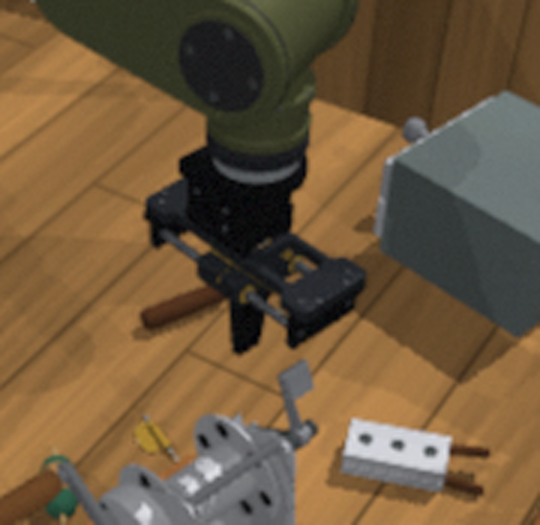

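The prongs are the fingers (tip at (243,350)) and the higher gripper frame. The frame clears the lever.

Call:
arm_command:
  series:
    - [0.1,-0.07,0.04,0,0,0,-1]
    - [0.11,-0.03,0,0,0,0,-1]
    - [0.1,-0.03,0,0,0,0,-1]
    - [0,0,0,0,0,0,-1]

```text
clock: 2.62
position: [603.3, 74.2, 409.6]
tool_rot: [3.139, -0.0, 1.313]
contact_force: [-0.5, 0.6, -0.2]
grip_width: 0.003
grip_force: 0.0
```

Call:
arm_command:
  series:
    - [0.03,-0.008,0,0,0,0,-1]
    - [0.03,-0.008,0,0,0,0,-1]
    - [0.03,-0.008,0,0,0,0,-1]
    - [0.03,-0.008,0,0,0,0,-1]
    - [0.03,-0.008,0,0,0,0,-1]

```text
clock: 3.03
position: [616.2, 71.1, 408.9]
tool_rot: [-3.14, -0.0, 1.314]
contact_force: [-2.5, 1.1, 2.7]
grip_width: 0.004
grip_force: 1.6
```

Call:
arm_command:
  series:
    - [0.03,-0.008,0,0,0,0,-1]
    - [0.03,-0.008,0,0,0,0,-1]
    - [0.03,-0.008,0,0,0,0,-1]

```text
clock: 3.28
position: [625.5, 68.7, 409.1]
tool_rot: [-3.142, -0.0, 1.314]
contact_force: [-3.7, 0.7, 1.9]
grip_width: 0.003
grip_force: 1.4
```

Call:
arm_command:
  series:
    - [0.03,-0.008,0,0,0,0,-1]
    - [0.03,-0.008,0,0,0,0,-1]
    - [0.03,-0.008,0,0,0,0,-1]
    - [0.03,-0.008,0,0,0,0,-1]
    - [0.03,-0.008,0,0,0,0,-1]

```text
clock: 3.7
position: [640.6, 64.5, 408.7]
tool_rot: [-3.141, 0.0, 1.314]
contact_force: [-2.2, 0.8, 2.1]
grip_width: 0.003
grip_force: 1.5
```

Call:
arm_command:
  series:
    - [0.02,-0.005,0,0,0,0,-1]
    - [0.02,-0.005,0,0,0,0,-1]

```text
clock: 3.87
position: [644.4, 63.5, 408.5]
tool_rot: [-3.141, 0.0, 1.314]
contact_force: [-3.5, 0.9, 1.1]
grip_width: 0.004
grip_force: 1.7
```

Call:
arm_command:
  series:
    - [0.02,-0.005,0,0,0,0,-1]
    - [0.01,-0.003,0,0,0,0,-1]

```text
clock: 4.03
position: [647.3, 62.8, 408.3]
tool_rot: [-3.14, 0.0, 1.314]
contact_force: [-4.6, 1.0, 1.0]
grip_width: 0.003
grip_force: 2.0
```

Call:
arm_command:
  series:
    - [0.01,-0.003,0,0,0,0,-1]
    - [0.01,-0.003,0,0,0,0,-1]

```text
clock: 4.2
position: [649.1, 62.3, 408.2]
tool_rot: [-3.14, 0.0, 1.314]
contact_force: [-4.0, 0.9, 0.3]
grip_width: 0.004
grip_force: 2.1
```

Call:
arm_command:
  series:
    - [0.01,-0.003,0,0,0,0,-1]
    - [0.01,-0.003,0,0,0,0,-1]

```text
clock: 4.37
position: [651.1, 61.7, 408.0]
tool_rot: [-3.14, 0.0, 1.314]
contact_force: [-4.5, 1.9, -1.5]
grip_width: 0.0
grip_force: 2.0
```

Call:
arm_command:
  series:
    - [0.01,-0.003,0,0,0,0,-1]

```text
clock: 4.45
position: [652.1, 61.4, 408.0]
tool_rot: [-3.14, 0.0, 1.314]
contact_force: [-4.7, 1.4, -1.4]
grip_width: 0.006
grip_force: 2.1
```

Call:
arm_command:
  series:
    - [0.01,-0.003,0,0,0,0,-1]

```text
clock: 4.53
position: [653.1, 61.1, 408.0]
tool_rot: [-3.14, 0.0, 1.314]
contact_force: [-4.4, 0.8, -1.2]
grip_width: 0.005
grip_force: 2.1
```

Call:
arm_command:
  series:
    - [0.01,-0.003,0,0,0,0,-1]
    - [0,0,0,0,0,0,-1]

```text
clock: 4.7
position: [654.3, 60.7, 408.3]
tool_rot: [-3.141, 0.0, 1.314]
contact_force: [-5.2, 1.8, -0.8]
grip_width: 0.005
grip_force: 1.9
```

Call:
arm_command:
  series:
    - [0.01,-0.003,0,0,0,0,-1]
    - [0,0,0,0,0,0,-1]

```text
clock: 4.87
position: [655.3, 60.4, 408.5]
tool_rot: [-3.141, 0.0, 1.314]
contact_force: [-5.0, 0.6, -0.7]
grip_width: 0.004
grip_force: 2.0
```

Call:
arm_command:
  series:
    - [0.01,-0.003,0,0,0,0,-1]
    - [0,0,0,0,0,0,-1]

```text
clock: 5.03
position: [656.3, 60.1, 408.6]
tool_rot: [-3.141, 0.0, 1.314]
contact_force: [-4.4, 1.9, -0.9]
grip_width: 0.005
grip_force: 2.0
```

Call:
arm_command:
  series:
    - [0.01,-0.003,0,0,0,0,-1]
    - [0,0,0,0,0,0,-1]

```text
clock: 5.2
position: [657.3, 59.9, 408.7]
tool_rot: [-3.141, 0.0, 1.314]
contact_force: [-4.5, 1.0, -0.4]
grip_width: 0.008
grip_force: 2.0
```

Call:
arm_command:
  series:
    - [0.01,-0.003,0,0,0,0,-1]
    - [0,0,0,0,0,0,-1]

```text
clock: 5.37
position: [658.0, 59.7, 408.7]
tool_rot: [-3.14, 0.0, 1.314]
contact_force: [-7.2, 1.6, 0.6]
grip_width: 0.009
grip_force: 3.2
```

```bash
python3 - <<'E'
from h import *
print(read_state()['contact_force'])
a=save('scene','s2.png')[110:230,240:340];b=save('top','t2.png')[110:230,200:300]
cv2.imwrite('pics/c3.png',cv2.resize(np.hstack([a,b]),None,fx=4,fy=4,interpolation=cv2.INTER_CUBIC))
p=[584.6,-6.8,-.2757]
for x in(22,62): print(x,[(proj(n,W(p,(x,84.5,221.5)))-o)*4 for n,o in(('scene',(240,110)),('top',(200,110)))])
E
```

```text
[-7.22665215  1.566123    0.63560347]
22 [array([235.8569354 , 224.48661584]), array([ 87.50764923, 179.73672231])]
62 [array([282.86063217, 261.11576387]), array([106.22470749, 117.50831573])]
```

View pics/c3.png

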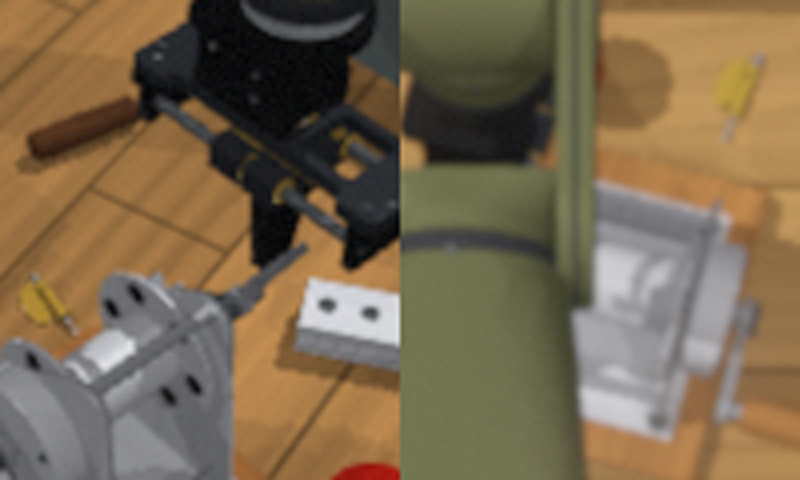

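The lever now leans away with its tab at about (288,257), against (283,261) predicted for fully off. The force has also risen to 7 N, so it is at its stop. One more half millimetre to confirm, then back off.

Call:
arm_command:
  series:
    - [0.005,-0.001,0,0,0,0,-1]
    - [0,0,0,0,0,0,-1]

```text
clock: 5.63
position: [658.2, 59.7, 408.7]
tool_rot: [-3.139, 0.0, 1.314]
contact_force: [-8.6, 1.6, 0.4]
grip_width: 0.002
grip_force: 3.8
```

Call:
arm_command:
  series:
    - [-0.1,0.026,0,0,0,0,-1]
    - [-0.2,0.05,0.1,0,0,0,-1]
    - [-0.2,0.05,0.2,0,0,0,0]
    - [-0.2,0,0.2,0,0,0,1]
    - [-0.2,-0.2,0.1,0,0,0,1]
    - [-0.2,-0.3,0,0,0,0,1]
    - [-0.2,-0.3,0,0,0,0,1]
    - [-0.2,-0.3,0,0,0,0,1]
    - [-0.2,-0.3,0,0,0,0,1]
    - [0,-0.3,0,0,0,0,1]
    - [0,-0.2,0,0,0,0,1]
    - [0,0,0,0,0,0,1]
    - [0,0,0,0,0,0,1]

```text
clock: 6.72
position: [488.6, -118.8, 469.8]
tool_rot: [3.138, 0.0, 1.312]
contact_force: [0.4, 0.6, -0.4]
grip_width: 0.717
grip_force: 0.0
```

```bash
python3 - <<'E'
from h import *
s=read_state();print(s['position'],s['tool_rot'],s['contact_force'],s['joint_pos'])
w=save('wrist','w3.png');cv2.imwrite('pics/w3b.png',cv2.resize(w,(800,600),interpolation=cv2.INTER_CUBIC))
P=camera_params('wrist');R=cv2.Rodrigues(np.array(P['rvec'],float))[0];t=np.array(P['tvec'],float)
print(P['fx'],P['cx'],P['cy'])
p=[584.6,-6.8,-.2757]
for y in(-105,-145,-185):
    q=R@W(p,hand(.556,y))+t; th=np.arctan2(np.hypot(q[0],q[1]),q[2]); k=P['fx']*th/np.hypot(q[0],q[1])
    print(y,(np.array([P['cx']+k*q[0],P['cy']+k*q[1]])*800/512).round(1))
E
```

```text
[ 488.62821464 -118.78798011  469.80052132] [3.13760021e+00 4.83759448e-04 1.31154619e+00] [ 0.41897128  0.56426103 -0.36331761] [-3.45243637e-01 -2.41657121e-01  1.89134899e+00 -1.39547250e-04
  1.48788155e+00 -8.59831893e-02]
297.3186396354542 258.3176268659092 191.41487516648164
-105 [401.7 250.4]
-145 [400.6 311.6]
-185 [399.7 367.9]
```

View pics/w3b.png

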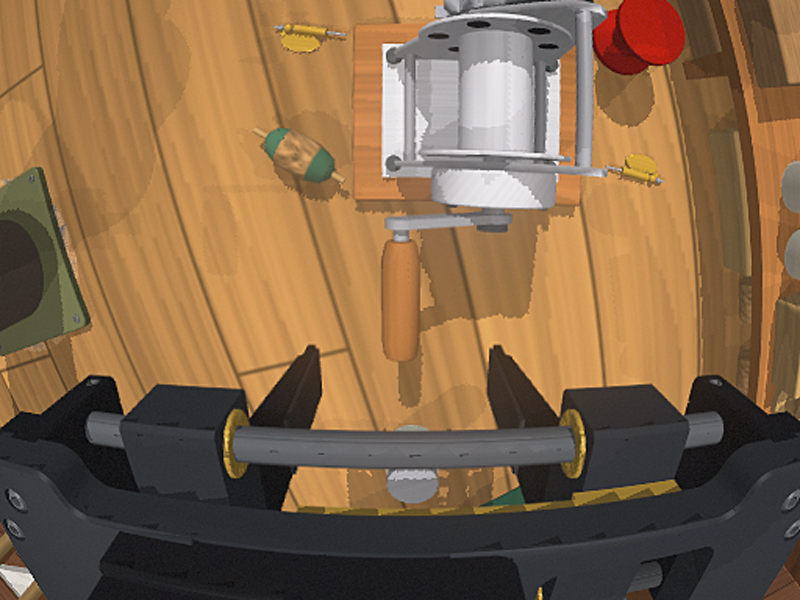

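The wrist view shows the handle from (400,238) to (401,362), centred between the fingers and lined up with them. It sits about 6 mm further in (+y') than predicted. Descending to grasp.

Call:
arm_command:
  series:
    - [-0.035,-0.06,-0.1,0,0,0,1]
    - [0,0,-0.25,0,0,0,1]
    - [0,0,-0.3,0,0,0,1]
    - [0,0,-0.3,0,0,0,1]
    - [0,0,-0.25,0,0,0,1]
    - [0,0,-0.14,0,0,0,1]
    - [0,0,0,0,0,0,1]
    - [0,0,0,0,0,0,1]

```text
clock: 7.43
position: [485.1, -123.3, 333.6]
tool_rot: [-3.14, -0.0, 1.315]
contact_force: [0.5, 0.7, 0.2]
grip_width: 0.999
grip_force: 0.0
```

Call:
arm_command:
  series:
    - [0,0,0,0,0,0,-1]
    - [0,0,0,0,0,0,-1]
    - [0,0,0,0,0,0,-1]
    - [0,0,0,0,0,0,-1]
    - [0,0,0,0,0,0,-1]
    - [0,0,0,0,0,0,-1]
    - [0,0,0,0,0,0,-1]
    - [0,0,0,0,0,0,-1]
    - [0,0,0,0,0,0,-1]
    - [0,0,0,0,0,0,-1]
  squeeze: 35

```text
clock: 8.27
position: [485.3, -124.0, 334.7]
tool_rot: [-3.141, -0.0, 1.314]
contact_force: [0.6, -0.0, 0.1]
grip_width: 0.359
grip_force: 0.0
```

Call:
arm_command:
  series:
    - [0,0,0,0,0,0,-1]
    - [0,0,0,0,0,0,-1]
    - [0,0,0,0,0,0,-1]
    - [0,0,0,0,0,0,-1]
    - [0,0,0,0,0,0,-1]

```text
clock: 8.68
position: [485.5, -124.0, 334.9]
tool_rot: [3.14, -0.0, 1.314]
contact_force: [3.4, 0.1, -0.8]
grip_width: 0.258
grip_force: 35.0
```

Gripped: the width is 24.5 mm, which matches the handle. Now winding on a touch.

Call:
arm_command:
  series:
    - [-0.009,0.002,-0.016,0,0,0,-1]
    - [-0.009,0.003,-0.016,0,0,0,-1]
    - [-0.008,0.002,-0.017,0,0,0,-1]
    - [-0.008,0.002,-0.017,0,0,0,-1]

```text
clock: 9.02
position: [482.6, -123.3, 329.9]
tool_rot: [3.137, 0.0, 1.314]
contact_force: [5.1, -0.0, 6.1]
grip_width: 0.257
grip_force: 35.0
```

Call:
arm_command:
  series:
    - [-0.008,0.002,-0.017,0,0,0,-1]
    - [-0.007,0.002,-0.017,0,0,0,-1]
    - [-0.007,0.002,-0.017,0,0,0,-1]
    - [-0.006,0.002,-0.018,0,0,0,-1]
    - [0,0,0,0,0,0,-1]

```text
clock: 9.43
position: [479.7, -122.4, 322.9]
tool_rot: [3.137, 0.0, 1.314]
contact_force: [4.0, -0.8, 5.4]
grip_width: 0.26
grip_force: 35.0
```

Call:
arm_command:
  series:
    - [-0.006,0.002,-0.018,0,0,0,-1]
    - [-0.006,0.001,-0.018,0,0,0,-1]
    - [-0.005,0.001,-0.018,0,0,0,-1]
    - [0,0,0,0,0,0,-1]

```text
clock: 9.77
position: [478.1, -122.0, 317.6]
tool_rot: [3.137, -0.0, 1.314]
contact_force: [4.5, -0.3, 6.4]
grip_width: 0.252
grip_force: 35.0
```

```bash
python3 - <<'E'
from h import *
print(read_state()['position'])
f=lambda n,o:cv2.resize(save(n,n+'4.png')[o[1]:o[1]+80,o[0]:o[0]+50],None,fx=7,fy=7,interpolation=cv2.INTER_CUBIC)
old=cv2.resize(cv2.imread('pics/s0.png')[155:235,265:315],None,fx=5,fy=5,interpolation=cv2.INTER_CUBIC)
new=cv2.resize(save('scene','s4.png')[155:235,265:315],None,fx=5,fy=5,interpolation=cv2.INTER_CUBIC)
nt=cv2.resize(save('top','t4.png')[140:220,210:260],None,fx=5,fy=5,interpolation=cv2.INTER_CUBIC)
cv2.imwrite('pics/c4.png',np.hstack([old,new,nt]))
E
```

```text
[ 478.08507443 -122.03653106  317.55032011]
```

View pics/c4.png

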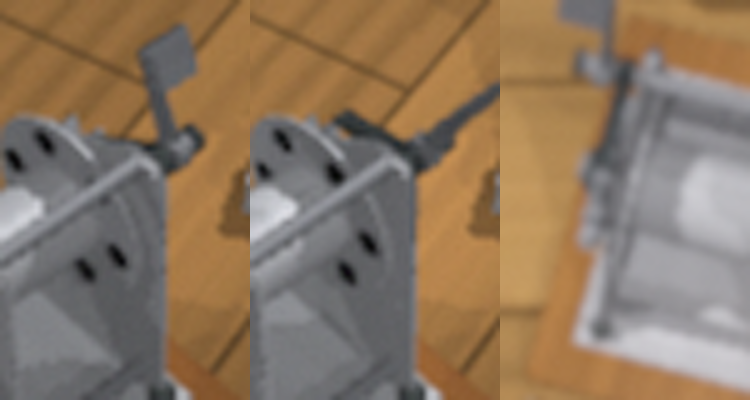

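The pictures show the pawl's dark finger now standing up clear of the wheel (middle panel, about (345,120)) and the lever fully off. Now computing the arc for easing back.

```bash
python3 - <<'E'
import numpy as np
def rows(a,b,n):
    th=np.linspace(a,b,n+1); x=-75*np.cos(th); P=np.c_[.967*x,-.255*x,75*np.sin(th)]/100
    print(a,b); print(np.diff(P.round(3),axis=0).round(3).tolist())
rows(.29,.69,10);rows(.69,1.09,10);rows(1.09,1.57,12)
for k in range(14): rows(1.57+k*.14,1.57+(k+1)*.14,7)
E
```

```text
0.29 0.69
[[0.009, -0.002, 0.029], [0.01, -0.003, 0.028], [0.011, -0.003, 0.028], [0.012, -0.003, 0.027], [0.013, -0.003, 0.027], [0.014, -0.004, 0.026], [0.015, -0.004, 0.026], [0.017, -0.004, 0.025], [0.017, -0.005, 0.024], [0.018, -0.004, 0.023]]
0.69 1.09
[[0.019, -0.005, 0.023], [0.019, -0.006, 0.022], [0.021, -0.005, 0.021], [0.021, -0.006, 0.02], [0.023, -0.006, 0.02], [0.022, -0.006, 0.018], [0.024, -0.006, 0.018], [0.024, -0.006, 0.016], [0.025, -0.007, 0.016], [0.026, -0.007, 0.014]]
1.09 1.57
[[0.026, -0.006, 0.013], [0.026, -0.007, 0.013], [0.027, -0.007, 0.011], [0.027, -0.008, 0.01], [0.028, -0.007, 0.009], [0.028, -0.007, 0.007], [0.028, -0.008, 0.007], [0.029, -0.007, 0.005], [0.029, -0.008, 0.005], [0.028, -0.008, 0.003], [0.029, -0.007, 0.001], [0.029, -0.008, 0.001]]
1.57 1.71
[[0.015, -0.004, 0.0], [0.014, -0.003, -0.001], [0.015, -0.004, 0.0], [0.014, -0.004, -0.001], [0.015, -0.004, -0.002], [0.014, -0.004, -0.001], [0.015, -0.004, -0.002]]
1.71 1.85
[[0.014, -0.003, -0.002], [0.014, -0.004, -0.003], [0.015, -0.004, -0.003], [0.014, -0.004, -0.003], [0.014, -0.0
[... 1695 characters left out ...]
, [0.002, 0.0, -0.014], [0.001, 0.0, -0.015], [0.001, -0.001, -0.015], [0.001, 0.0, -0.015], [0.001, 0.0, -0.015]]
3.1100000000000003 3.25
[[0.0, 0.0, -0.015], [0.0, 0.0, -0.015], [0.0, 0.0, -0.015], [-0.001, 0.0, -0.015], [0.0, 0.0, -0.015], [-0.002, 0.0, -0.015], [-0.001, 0.001, -0.015]]
3.25 3.3900000000000006
[[-0.002, 0.0, -0.015], [-0.002, 0.001, -0.015], [-0.002, 0.0, -0.015], [-0.003, 0.001, -0.014], [-0.002, 0.001, -0.015], [-0.004, 0.001, -0.015], [-0.003, 0.001, -0.014]]
3.3900000000000006 3.5300000000000002
[[-0.004, 0.001, -0.015], [-0.004, 0.001, -0.014], [-0.004, 0.001, -0.015], [-0.005, 0.001, -0.014], [-0.004, 0.001, -0.014], [-0.005, 0.002, -0.014], [-0.006, 0.001, -0.014]]
```

Call:
arm_command:
  series:
    - [0.009,-0.002,0.029,0,0,0,-1]
    - [0.01,-0.003,0.028,0,0,0,-1]
    - [0.011,-0.003,0.028,0,0,0,-1]
    - [0.012,-0.003,0.027,0,0,0,-1]
    - [0.013,-0.003,0.027,0,0,0,-1]
    - [0.014,-0.004,0.026,0,0,0,-1]
    - [0.015,-0.004,0.026,0,0,0,-1]
    - [0.017,-0.004,0.025,0,0,0,-1]
    - [0.017,-0.005,0.024,0,0,0,-1]
    - [0.018,-0.004,0.023,0,0,0,-1]

```text
clock: 10.7
position: [491.4, -125.6, 343.7]
tool_rot: [3.14, 0.001, 1.314]
contact_force: [1.9, -0.2, 5.5]
grip_width: 0.255
grip_force: 35.0
```

Passed the found position with the spring still on the hand, so the pawl is clear. Continuing.

Call:
arm_command:
  series:
    - [0.019,-0.005,0.023,0,0,0,-1]
    - [0.019,-0.006,0.022,0,0,0,-1]
    - [0.021,-0.005,0.021,0,0,0,-1]
    - [0.021,-0.006,0.02,0,0,0,-1]
    - [0.023,-0.006,0.02,0,0,0,-1]
    - [0.022,-0.006,0.018,0,0,0,-1]
    - [0.024,-0.006,0.018,0,0,0,-1]
    - [0.024,-0.006,0.016,0,0,0,-1]
    - [0.025,-0.007,0.016,0,0,0,-1]
    - [0.026,-0.007,0.014,0,0,0,-1]

```text
clock: 11.53
position: [513.9, -131.7, 363.2]
tool_rot: [3.139, 0.001, 1.314]
contact_force: [2.6, -0.7, 8.5]
grip_width: 0.258
grip_force: 35.0
```

Call:
arm_command:
  series:
    - [0.026,-0.006,0.013,0,0,0,-1]
    - [0.026,-0.007,0.013,0,0,0,-1]
    - [0.027,-0.007,0.011,0,0,0,-1]
    - [0.027,-0.008,0.01,0,0,0,-1]
    - [0.028,-0.007,0.009,0,0,0,-1]
    - [0.028,-0.007,0.007,0,0,0,-1]
    - [0.028,-0.008,0.007,0,0,0,-1]
    - [0.029,-0.007,0.005,0,0,0,-1]
    - [0,0,0,0,0,0,-1]

```text
clock: 12.28
position: [536.4, -137.7, 371.3]
tool_rot: [3.135, 0.001, 1.314]
contact_force: [5.6, -2.5, 7.4]
grip_width: 0.256
grip_force: 35.0
```

Call:
arm_command:
  series:
    - [0.029,-0.008,0.01,0,0,0,-1]
    - [0.028,-0.008,0.007,0,0,0,-1]
    - [0.029,-0.007,0.004,0,0,0,-1]
    - [0.029,-0.008,0.001,0,0,0,-1]

```text
clock: 12.62
position: [547.5, -140.7, 372.3]
tool_rot: [3.137, 0.001, 1.314]
contact_force: [5.1, -2.5, 5.6]
grip_width: 0.255
grip_force: 35.0
```

Call:
arm_command:
  series:
    - [0.015,-0.004,0,0,0,0,-1]
    - [0.014,-0.003,-0.001,0,0,0,-1]
    - [0.015,-0.004,0,0,0,0,-1]

```text
clock: 12.87
position: [551.9, -141.8, 372.2]
tool_rot: [3.137, 0.001, 1.314]
contact_force: [6.0, -3.3, 4.9]
grip_width: 0.258
grip_force: 35.0
```

Call:
arm_command:
  series:
    - [0.014,-0.004,-0.001,0,0,0,-1]
    - [0.015,-0.004,-0.002,0,0,0,-1]
    - [0.014,-0.004,-0.001,0,0,0,-1]

```text
clock: 13.12
position: [556.2, -143.0, 371.8]
tool_rot: [3.137, 0.001, 1.314]
contact_force: [6.0, -2.5, 4.2]
grip_width: 0.257
grip_force: 35.0
```

Call:
arm_command:
  series:
    - [0.015,-0.004,-0.002,0,0,0,-1]
    - [0.014,-0.003,-0.002,0,0,0,-1]
    - [0.014,-0.004,-0.003,0,0,0,-1]

```text
clock: 13.37
position: [560.5, -144.2, 371.1]
tool_rot: [3.137, 0.001, 1.314]
contact_force: [6.0, -2.2, 4.2]
grip_width: 0.254
grip_force: 35.0
```

Call:
arm_command:
  series:
    - [0.015,-0.004,-0.003,0,0,0,-1]
    - [0.014,-0.004,-0.003,0,0,0,-1]
    - [0.014,-0.003,-0.003,0,0,0,-1]

```text
clock: 13.62
position: [564.9, -145.3, 370.2]
tool_rot: [3.136, 0.001, 1.314]
contact_force: [6.7, -3.2, 3.6]
grip_width: 0.257
grip_force: 35.0
```

Call:
arm_command:
  series:
    - [0.014,-0.004,-0.004,0,0,0,-1]
    - [0.014,-0.004,-0.004,0,0,0,-1]
    - [0.014,-0.003,-0.004,0,0,0,-1]

```text
clock: 13.87
position: [569.1, -146.4, 369.0]
tool_rot: [3.136, 0.002, 1.314]
contact_force: [6.6, -3.5, 3.9]
grip_width: 0.251
grip_force: 35.0
```

Call:
arm_command:
  series:
    - [0.014,-0.004,-0.005,0,0,0,-1]
    - [0.013,-0.004,-0.005,0,0,0,-1]
    - [0.014,-0.003,-0.005,0,0,0,-1]

```text
clock: 14.12
position: [573.2, -147.6, 367.5]
tool_rot: [3.136, 0.002, 1.313]
contact_force: [6.4, -3.8, 2.6]
grip_width: 0.258
grip_force: 35.0
```

Call:
arm_command:
  series:
    - [0.013,-0.004,-0.005,0,0,0,-1]
    - [0.014,-0.003,-0.006,0,0,0,-1]
    - [0.013,-0.004,-0.006,0,0,0,-1]

```text
clock: 14.37
position: [577.2, -148.7, 365.7]
tool_rot: [3.136, 0.002, 1.313]
contact_force: [8.0, -2.8, 3.6]
grip_width: 0.254
grip_force: 35.0
```

Call:
arm_command:
  series:
    - [0.013,-0.003,-0.006,0,0,0,-1]
    - [0.013,-0.004,-0.007,0,0,0,-1]
    - [0.013,-0.003,-0.006,0,0,0,-1]

```text
clock: 14.62
position: [581.2, -149.7, 363.8]
tool_rot: [3.136, 0.002, 1.313]
contact_force: [6.7, -3.7, 2.8]
grip_width: 0.254
grip_force: 35.0
```

Call:
arm_command:
  series:
    - [0.013,-0.004,-0.008,0,0,0,-1]
    - [0.013,-0.003,-0.007,0,0,0,-1]
    - [0.012,-0.003,-0.007,0,0,0,-1]

```text
clock: 14.87
position: [585.0, -150.7, 361.5]
tool_rot: [3.136, 0.002, 1.313]
contact_force: [7.3, -3.7, 2.8]
grip_width: 0.254
grip_force: 35.0
```

Call:
arm_command:
  series:
    - [0.013,-0.003,-0.008,0,0,0,-1]
    - [0.012,-0.004,-0.008,0,0,0,-1]
    - [0.012,-0.003,-0.009,0,0,0,-1]

```text
clock: 15.12
position: [588.7, -151.7, 359.0]
tool_rot: [3.136, 0.002, 1.313]
contact_force: [7.5, -4.6, 2.3]
grip_width: 0.255
grip_force: 35.0
```

Call:
arm_command:
  series:
    - [0.012,-0.003,-0.008,0,0,0,-1]
    - [0.012,-0.003,-0.009,0,0,0,-1]
    - [0.011,-0.003,-0.009,0,0,0,-1]

```text
clock: 15.37
position: [592.2, -152.7, 356.3]
tool_rot: [3.136, 0.002, 1.313]
contact_force: [7.0, -3.8, 1.7]
grip_width: 0.254
grip_force: 35.0
```

Call:
arm_command:
  series:
    - [0.014,-0.003,-0.006,0,0,0,-1]
    - [0.013,-0.004,-0.007,0,0,0,-1]
    - [0.013,-0.003,-0.007,0,0,0,-1]

```text
clock: 15.62
position: [595.9, -153.7, 353.6]
tool_rot: [3.138, 0.002, 1.314]
contact_force: [6.5, -4.1, 0.5]
grip_width: 0.255
grip_force: 35.0
```

Call:
arm_command:
  series:
    - [0.011,-0.003,-0.01,0,0,0,-1]
    - [0.011,-0.003,-0.01,0,0,0,-1]
    - [0.01,-0.003,-0.01,0,0,0,-1]

```text
clock: 15.87
position: [599.1, -154.5, 350.4]
tool_rot: [3.138, 0.002, 1.314]
contact_force: [6.8, -3.5, -0.4]
grip_width: 0.256
grip_force: 35.0
```

Call:
arm_command:
  series:
    - [0.011,-0.002,-0.01,0,0,0,-1]
    - [0.01,-0.003,-0.011,0,0,0,-1]
    - [0.01,-0.003,-0.011,0,0,0,-1]

```text
clock: 16.12
position: [602.1, -155.3, 347.1]
tool_rot: [3.138, 0.002, 1.314]
contact_force: [7.2, -3.6, -0.9]
grip_width: 0.256
grip_force: 35.0
```

Call:
arm_command:
  series:
    - [0.01,-0.002,-0.011,0,0,0,-1]
    - [0.009,-0.003,-0.011,0,0,0,-1]
    - [0.01,-0.002,-0.012,0,0,0,-1]

```text
clock: 16.37
position: [604.9, -156.1, 344.0]
tool_rot: [3.139, 0.002, 1.314]
contact_force: [2.6, -3.7, 3.7]
grip_width: 0.258
grip_force: 35.0
```

The tangential force fell from about +5.5 N to about −0.8 N, so it is on the stop. Letting it settle.

Call:
arm_command:
  series:
    - [0,0,0,0,0,0,-1]
    - [0,0,0,0,0,0,-1]

```text
clock: 16.53
position: [604.8, -156.0, 344.1]
tool_rot: [3.139, 0.002, 1.314]
contact_force: [5.1, -4.2, 2.8]
grip_width: 0.254
grip_force: 35.0
```

Call:
arm_command:
  series:
    - [0.006,-0.002,-0.008,0,0,0,-1]
    - [0,0,0,0,0,0,-1]
    - [0,0,0,0,0,0,-1]

```text
clock: 16.78
position: [605.4, -156.2, 343.5]
tool_rot: [3.139, 0.002, 1.314]
contact_force: [4.0, -3.0, 4.5]
grip_width: 0.256
grip_force: 35.0
```

Call:
arm_command:
  series:
    - [0.006,-0.002,-0.008,0,0,0,-1]
    - [0,0,0,0,0,0,-1]
    - [0,0,0,0,0,0,-1]

```text
clock: 17.03
position: [605.9, -156.4, 342.8]
tool_rot: [3.14, 0.002, 1.314]
contact_force: [3.1, -3.7, 5.8]
grip_width: 0.259
grip_force: 35.0
```

Confirmed: pushing a further 1 mm only raised the reverse force, to −2 N. Backing off to zero tangential force, opening, and lifting clear.

Call:
arm_command:
  series:
    - [-0.006,0.002,0.008,0,0,0,-1]
    - [0,0,0,0,0,0,-1]
    - [0,0,0,0,0,0,-0.2]
    - [0,0,0,0,0,0,0.2]
    - [0,0,0,0,0,0,0.6]
    - [0,0,0,0,0,0,0.6]
    - [0,0,0,0,0,0,0.6]
    - [0,0,0,0,0,0,0.6]
    - [0,0,0,0,0,0,0.6]
    - [0,0,0,0,0,0,0.6]
    - [0,0,0,0,0,0,0.6]
    - [0,0,0,0,0,0,0.6]

```text
clock: 18.03
position: [605.1, -155.5, 342.6]
tool_rot: [-3.142, -0.0, 1.314]
contact_force: [-0.3, 0.7, 0.1]
grip_width: 0.796
grip_force: 0.0
```

Call:
arm_command:
  series:
    - [0,0,0.05,0,0,0,0.6]
    - [0,0,0.15,0,0,0,0.6]
    - [0,0,0.25,0,0,0,0.6]
    - [0,0,0.3,0,0,0,0.6]
    - [0,0,0.3,0,0,0,0.6]
    - [-0.1,-0.15,0.2,0,0,0,0.6]
    - [-0.2,-0.2,0,0,0,0,0.6]
    - [-0.2,-0.2,0,0,0,0,0.6]
    - [-0.2,-0.2,0,0,0,0,0.6]
    - [-0.1,-0.1,0,0,0,0,0.6]
    - [0,0,0,0,0,0,0.6]

```text
clock: 18.95
position: [523.6, -242.0, 468.2]
tool_rot: [3.141, 0.001, 1.311]
contact_force: [0.6, 0.3, 0.1]
grip_width: 0.801
grip_force: 0.0
```

```bash
python3 - <<'E'
from h import *
s=read_state();print(s['position'],s['contact_force'],s['grip_width'])
a=save('scene','s9.png');b=save('top','t9.png')
cv2.imwrite('pics/c9.png',cv2.resize(np.hstack([a[110:310,120:370],b[100:300,130:380]]),None,fx=1.6,fy=1.6,interpolation=cv2.INTER_CUBIC))
E
```

```text
[ 523.63894278 -241.99212597  468.15480972] [0.59182762 0.33415376 0.09572799] 0.8011754026530059
```

View pics/c9.png

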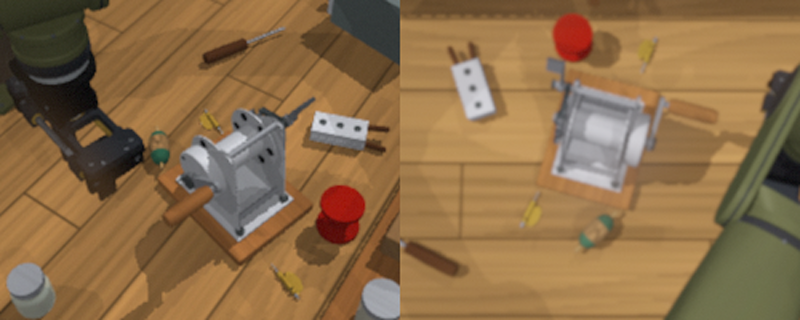

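The picture shows the handle on the far side at (190,203) and (690,110), the lever off at (295,110), and the tackle undisturbed. I'll check that the handle stayed where I released it, then hand in.

```bash
python3 - <<'E'
from h import *
g=np.array([605,-155.5,172.]);e=proj('top',g);f=proj('scene',g)
print(e,'seen',(311,168.7),f,'seen',(120+190/1.6,110+203/1.6))
if np.hypot(*(e-(311,168.7)))<8 and np.hypot(*(f-(238.7,236.9)))<8: print(close_job())
E
```

```text
[312.03866953 168.60622918] seen (311, 168.7) [237.66854351 237.22472408] seen (238.75, 236.875)
the job is handed in; nothing more can be done
None
```

The reel's spring is let right down: the lever is off, the pawl is clear, and the drum was eased back to rest on its stop before I let go of the handle. The tackle looks undisturbed, and I handed the job in at about 19 s.

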